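# Start the next plate curing: slide it to the pad and wind the timer

## Task

Start the next plate curing: slide the top plate of the stack sideways, without lifting it, on to the empty pad of the curing stand until it lies square against the end stop, leaving the two plates below where they are. Then wind the timer's key clockwise by part-turns, letting go of it between them, until its pointer reaches the stop post at the full mark, and let go. Leave everything else on the bench alone.

Things in the scene. Friction and masses are not known exactly. Their poses are not given: they have to be found in the camera images.
- stand: Curing stand fixed to the bench: grey base plate 130 (x) x 236 (y) x 12 mm; origin on its underside, z up. Three plates are stacked on the base about y = +55 mm. From y = 0 to -104 mm stands the empty pad, a dark steel block 106 mm wide, top 35 mm up (1 mm below the top plate's underside), 10 mm from the stack. Nothing stands on its +y side, from where the plate can be pushed to -y
- pad (a point): Where the centre of the plate must come: centred across the pad, 6 mm above its top (half the plate's thickness). Axes as the stand's. The end stop, a bar across the pad's -y end, has its inner face 45 mm from here towards -y and its top 41 mm above the bench
- plate_top_center (a point): Centre of the top plate of the stack, half-way up its thickness: aluminium plate, 100 (x) x 90 (y) x 12 mm, about 0.29 kg, loose, lying flat on the middle plate, its underside 36 mm above the bench. At the start it may lie a few mm and degrees off the plate below
- plate_mid_center (a point): Centre of the middle plate, the same size, loose, under the top plate (centre 30 mm above the bench); stays where it is
- plate_low_center (a point): Centre of the lowest plate, the same size, loose, on the stand's base (centre 18 mm above the bench); stays where it is
- timer: Clockwork timer fixed to the bench: green housing 112 x 112 mm on a foot 124 x 124 mm, top 54 mm up, with a round white dial (diameter 96 mm, top 57 mm up) and the winding key at its centre. Origin on its underside below the key's axis. A steel stop post (6 mm thick, top 66 mm up) stands on the dial at the full mark, 36 mm from the axis
- timer_key (a joint): Turn of the winding key in rad, about the vertical axis: 0 is run down, it grows as the key is turned clockwise seen from above, 5.2 is full (a firm stop, pointer against the post). It takes about 0.13 N m at first and 0.21 N m near full as the spring tightens; released, it stays where it is left. Turned back it unwinds
- key_grip (a point): Centre of the key's brass wing, on the turning axis, 94.5 mm above the bench. The wing is an upright flat blade with rounded ends, 60 mm long along this point's x, 9 mm thick along its y, from 74 to 111 mm above the bench. The point turns with the key; its +x is the side of the pointer, a thin dark arm 36 mm long just above the dial
- spanner_center (a point): Bystander: steel combination spanner 25 x 187 x 8 mm lying between stand and timer (centre)
- tape_center (a point): Bystander: roll of masking tape, diameter 104 mm, 25 mm high, lying behind (centre)

How it is judged:
By the outcome, as a careful person would: the job done as asked, in the order asked, and still so for the second after the job is handed in, with the robot touching nothing.
It also fails if it takes over 72 s, if anything falls off the work surface, if the arm or the gripper's body presses on something with over 40 N, if the wrist force passes 120 N, or if a joint passes its speed limit or range.

## Robot

A 6-joint arm with a two-finger parallel gripper is mounted at the origin on the work surface; the furniture and walls round the work are solid. World frame = base frame: x ahead of the robot, y to its left, z up, the work surface at z = 0. Lengths are in mm, angles in rad, forces in N, time in s.
With the tool pointing down it reaches from about 350 to 975 mm from the base axis. Payload 7.1 kg.
Tool frame: the origin (TCP) lies between the finger pads; the fingertips stand 19 mm ahead of it and the grasp point (between the pads) is the TCP (ctrl.finger_overhang is the distance from the TCP to the fingertips, in mm); z points along the fingers, y is the line along which they close (so a half turn about z gives the same grasp; the last joint's range is limited). The gripper opens to 88 mm and grips with 3 to 60 N. Pads are 20 mm wide; open, the fingers measure 115 mm over their backs; the gripper's body (75 mm by 178 mm) begins 61 mm behind the grasp point.
Start: joints at [-1.182, 0.423, 1.63, -0, 1.089, -0.019], TCP at [247.885, -573.723, 241.675] pointing down, gripper open.
Joint ranges: [-3, 3], [-0.9, 2.11], [0.09, 2.58], [-1.31, 4.45], [0.11, 2.69], [-2.54, 2.54]. Speed limits (rad/s): [2.39, 2.39, 3.01, 3.14, 3.14, 3.14].

## Interface

Orientations are given as a rotation vector (axis times angle).
In Python, from workcell import ctrl gives the robot as it stands. The module is installed in compiled form; this text tells all that it offers.
- The arm moves only by the tool arm_command, never from a script. Its argument "rows" is one flat list of numbers, 7 for each row, row after row: the turn, a rotation vector about the tool's x, y, z scaled (see below), then the shift along the tool's x, y, z scaled (see below), then the opening, from -1 (shut) to 1 (fully open). A call has 1 to 5 rows; each row is the pose to reach, as a shift and turn from the pose commanded when the call began, along the tool's axes at that moment, turning the shorter way round; what a row does not reach only later rows make up. The controller multiplies each number of a shift by 80 mm and each number of a turn by 180 degrees. A row lasts 1/10 s, in which the tool goes at most 50 mm and 8.59 degrees, less where a joint would pass 70% of its speed; a pose out of reach is approached as far as the arm can. A call with a number of a shift or a turn outside -1 to 1 is refused whole. A call with a gripper value outside its range is refused whole. The fingers move at their own pace and stop on an object; the grip force is fixed at half the most. Time passes only in rows, so rows that repeat a pose let the fingers close. It gives the time, the measured TCP pose, the force, the opening and the grip force at its end, in the units of the state.
- ctrl.get_obs(): the state, without advancing time (a new reading comes with each control period).
- ctrl.get_image(name): name is "side" or "top" or "wrist"; returns (picture, depth): 480x640x3 uint8, red, green, blue; 480x640 float32, mm along the optical axis (not along the pixel's ray), 0 where there is no reading.
- ctrl.camera_params(name): a dict with "camera_matrix" (3x3 intrinsics, pixels), "world_to_cam" (4x4, takes a point from world to camera coordinates); the wrist camera has in their place "tool_from_camera" (4x4, takes a point from camera to tool coordinates, whose origin is the TCP and whose axes are the flange's). Camera axes: x right, y down, z forward; pixel columns grow to the right and rows downward; lengths in mm; the calibration is good to about 2 mm. The wrist camera is an equidistant fisheye: a pixel r from the principal point sees the ray r / f radians off the axis. A picture is of the moment at which its call begins: read the wrist's pose just before it. camera_params takes no time and is no camera call.
- ctrl.close_job(): hands the job in; it is judged then, once.
The state is a dict: "t": time; "qpos": joint angles; "qvel": joint speeds; "joint_torque": joint torques, N m; "ee_pos": TCP position; "orientation": TCP orientation; "ft_force": force on the tool from outside, world axes, zero at the start; "moment": the same for the moment, N m; "width": finger opening in mm; "grasp_force": force on a finger pad.
Only numpy, scipy, OpenCV 4.12 (cv2) and the standard library are available. Lean on these libraries where they do the work, as an engineer would, in place of code of your own. Each camera call takes 0.05 s, during which the arm holds its last target. There are 200 camera calls.

## Working session

There is one attempt and no reset: what is moved stays moved. The work goes in short steps, Python scripts to look and compute and a tool call to move; the robot and the scene stay as the last step left them, time stands still between calls to the robot, and variables do not carry over. Pictures are saved under pics/ and viewed, at most 10 in all, crops included, and the job is handed in when it is done.

Besides the shell and the picture viewer there is one more tool, called after "Call:" as name(argument=value, ...) on one line, values as JSON. arm_command: Moves the arm, as the interface text tells. Shifts and turns lie within -1 to 1; 1 stands for 80 mm of shift or 180 degrees of turn. Its arguments: {"type":"object","properties":{"rows":{"type":"array","items":{"type":"number"}}},"required":["rows"]}

```bash
mkdir -p pics; cat > h.py <<'E'
import numpy as np, cv2
from scipy.spatial.transform import Rotation as R
from workcell import ctrl
def snap(name,fn):
    im,d=ctrl.get_image(name); cv2.imwrite(f'pics/{fn}.png',im[:,:,::-1]); np.save(f'pics/{fn}.npy',d); return im,d
def world(name,d):
    p=ctrl.camera_params(name);K=np.array(p['camera_matrix']);T=np.linalg.inv(np.array(p['world_to_cam']))
    v,u=np.mgrid[:d.shape[0],:d.shape[1]]
    P=np.stack([(u-K[0,2])/K[0,0]*d,(v-K[1,2])/K[1,1]*d,d],-1)
    return P@T[:3,:3].T+T[:3,3]
E
python3 - <<'E'
from h import *
o=ctrl.get_obs();print({k:np.round(v,3) for k,v in o.items()})
print(R.from_rotvec(o['orientation']).as_matrix().round(3))
for n in('top','side'):
    snap(n,n+'0');print({k:np.round(v,2).tolist() for k,v in ctrl.camera_params(n).items()})
E
```

```text
{'t': np.float64(0.0), 'qpos': array([-1.182,  0.424,  1.631, -0.   ,  1.089, -0.019]), 'qvel': array([-0.   ,  0.001, -0.001, -0.   , -0.002, -0.   ]), 'joint_torque': array([-1.0000e-03, -5.4463e+01, -2.7368e+01,  6.4000e-02,  2.3000e-02,
       -0.0000e+00]), 'ee_pos': array([ 247.669, -573.246,  240.886]), 'orientation': array([-3.075, -0.636,  0.   ]), 'ft_force': array([-0.181,  0.468,  0.329]), 'moment': array([-0.001, -0.033,  0.028]), 'grasp_force': np.float64(0.0), 'width': np.float64(87.583)}
[[ 0.918  0.397 -0.001]
 [ 0.397 -0.918  0.001]
 [ 0.    -0.002 -1.   ]]
{'camera_matrix': [[530.51, 0.0, 311.53], [0.0, 530.51, 241.38], [0.0, 0.0, 1.0]], 'world_to_cam': [[0.02, -1.0, 0.03, -65.4], [-0.98, -0.02, -0.19, 562.43], [0.19, -0.03, -0.98, 990.84], [0.0, 0.0, 0.0, 1.0]]}
{'camera_matrix': [[544.59, 0.0, 325.03], [0.0, 544.59, 240.85], [0.0, 0.0, 1.0]], 'world_to_cam': [[-0.97, -0.26, 0.01, 516.61], [-0.18, 0.62, -0.77, 191.41], [0.19, -0.74, -0.64, 764.56], [0.0, 0.0, 0.0, 1.0]]}
```

View pics/top0.png

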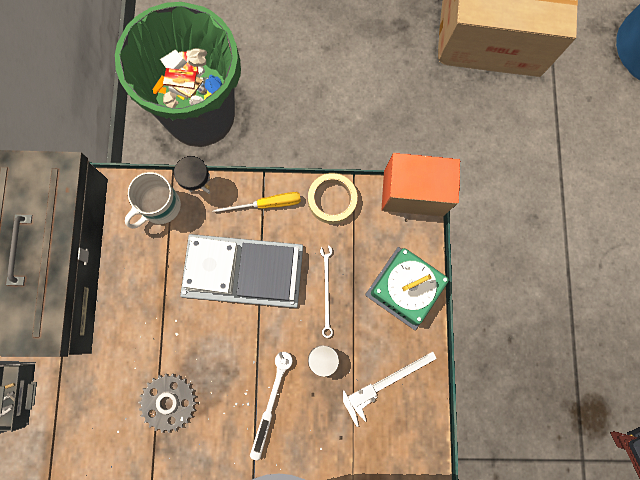

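View pics/side0.png

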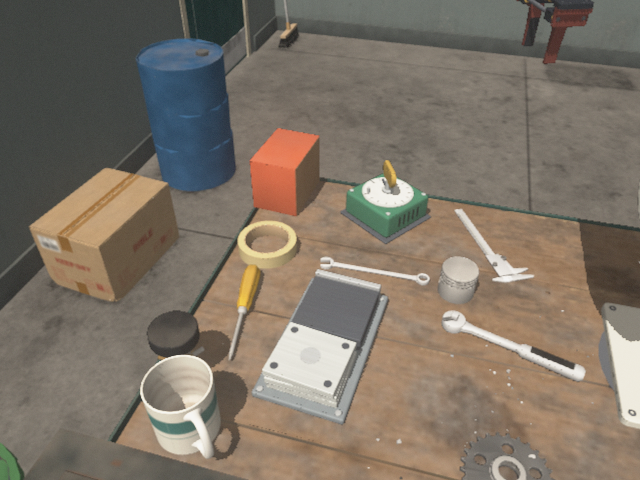

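The top view shows the plate stack at about (210,266), the pad at (267,270), the end stop at (297,273), and the timer at (411,286) with the key wing around (417,283). The wall/cabinet is to the left (+y), a mug is at (152,197) and the spanner at (327,290).

```bash
python3 - <<'E'
from h import *
im,d=cv2.imread('pics/top0.png'),np.load('pics/top0.npy')
W=world('top',d); z=W[...,2]
def reg(u0,u1,v0,v1,z0,z1,n):
    m=np.zeros(z.shape,bool);m[v0:v1,u0:u1]=1
    m&=(z>z0)&(z<z1)&(d>0)
    P=W[m]
    r=cv2.minAreaRect(P[:,:2].astype(np.float32))
    print(n,len(P),'zmed',np.median(P[:,2]).round(1),'rect',np.round(r[0],1),np.round(r[1],1),round(r[2],2)); return P
reg(170,250,225,320,43,56,'topplate')
reg(236,297,225,315,30,38.5,'pad')
reg(280,310,225,315,38.6,45,'endstop')
reg(170,315,220,320,7,60,'stand')
reg(370,450,240,330,50,62,'timer')
P=reg(390,445,260,310,95,125,'wing');
c,_,vt=np.linalg.svd(P[:,:2]-P[:,:2].mean(0));print(vt, P.mean(0))
reg(110,185,165,240,20,150,'mug')
reg(310,345,235,345,4,15,'spanner')
print(W[286,411],W[300,60],W[270,75])
a=cv2.resize(im[235:315,170:315],None,fx=5,fy=5,interpolation=cv2.INTER_CUBIC)
b=cv2.resize(im[240:335,360:455],None,fx=5,fy=5,interpolation=cv2.INTER_CUBIC)
cv2.imwrite('pics/c1.png',a);cv2.imwrite('pics/c2.png',b)
E
```

```text
topplate 2347 zmed 48.1 rect [515.2 144.7] [ 90.6 100.5] 83.35
pad 2710 zmed 35.0 rect [505.9  35.6] [124.  107.3] 86.85
endstop 248 zmed 41.2 rect [502.9  -9.4] [ 33.1 104.1] 86.31
stand 7400 zmed 35.7 rect [523.  103.2] [276.5 154.4] 85.74
timer 2845 zmed 55.8 rect [ 481.  -250.7] [111.  110.7] 55.58
wing 153 zmed 110.4 rect [ 481.1 -250.9] [ 8.8 58.7] 25.92
[[-0.43473205  0.90055985]
 [-0.90055985 -0.43473205]] [ 479.80537762 -248.41508705  109.4043874 ]
mug 1707 zmed 71.9 rect [645.7 252.7] [ 83.1 143.6] 19.61
spanner 403 zmed 6.6 rect [475.3 -89.7] [215.8  70.2] 0.91
[ 472.92458012 -237.87188152  111.21805404] [432.92142987 381.42883785 147.13791337] [488.73262063 370.97446918 123.05695123]
```

View pics/c1.png

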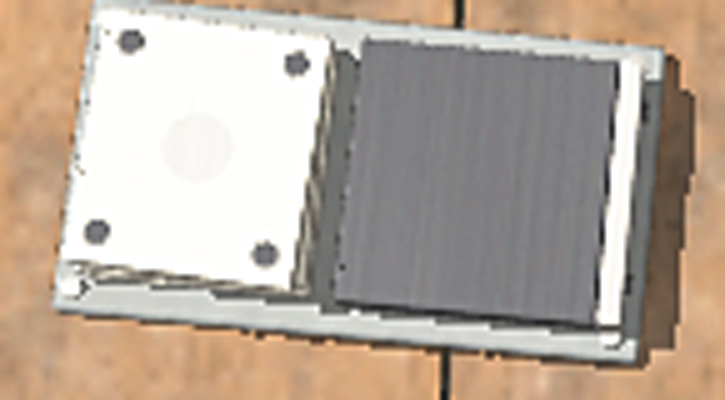

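View pics/c2.png

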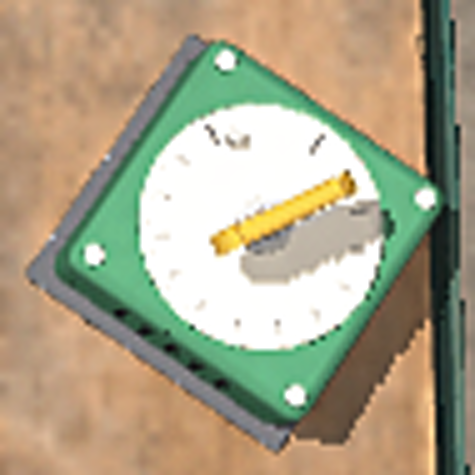

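The crops show the pad top with corners at (367,40), (615,62), (335,298) and (597,322), and the top plate turned a few degrees from the stand. The timer's stop post is near (238,140) and the wing runs from (220,243) to (350,183), with the pointer hidden beneath it.

```bash
cat >> h.py <<'E'
def ray(name,u,v,z):
    p=ctrl.camera_params(name);K=np.array(p['camera_matrix']);T=np.linalg.inv(np.array(p['world_to_cam']))
    r=T[:3,:3]@np.linalg.solve(K,[u,v,1]); return T[:3,3]+r*(z-T[2,3])/r[2]
E
python3 - <<'E'
from h import *
def c(x,y,z,s=5,ox=170,oy=235): return ray('top',(x+.5)/s-.5+ox,(y+.5)/s-.5+oy,z)[:2]
def ang(a,b): e=b-a; return np.degrees(np.arctan2(e[1],e[0])).round(1),np.linalg.norm(e).round(1)
base=[c(95,0,12),c(663,50,12),c(55,310,12),c(635,365,12)]
pad=[c(367,40,35),c(615,62,41),c(335,298,35),c(597,322,41)]
stop=[c(640,62,41),c(620,325,41)]
plate=[c(98,8,48),c(335,40,48),c(62,262,48),c(300,292,48)]
for n,q in(('base',base),('pad+stopface',pad),('plate',plate)):
    print(n,np.mean(q,0).round(1),'long',ang(q[1],q[0]),ang(q[3],q[2]),'across',ang(q[2],q[0]),ang(q[3],q[1]),[x.round(0).tolist() for x in q])
print('stop',[x.round(1) for x in stop],ang(stop[1],stop[0]))
# depth-based edge fits
im,d=cv2.imread('pics/top0.png'),np.load('pics/top0.npy');W=world('top',d)
def mrect(u0,u1,v0,v1,z0,z1):
    m=np.zeros(d.shape,np.uint8);m[v0:v1,u0:u1]=1
    m&=((W[...,2]>z0)&(W[...,2]<z1)).astype(np.uint8)
    m=cv2.morphologyEx(m,cv2.MORPH_OPEN,np.ones((5,5),np.uint8)); r=cv2.minAreaRect(W[m>0][:,:2].astype(np.float32)); print(np.round(r[0],1),np.round(r[1],1),round(r[2],2),m.sum())
mrect(170,250,225,320,44,52); mrect(236,300,225,315,30,38)
for n,(u0,u1,v0,v1) in dict(box=(380,465,150,220),mug=(120,185,170,240),cyl=(170,212,152,190)).items():
    q=W[v0:v1,u0:u1].reshape(-1,3);q=q[(q[:,2]>30)];print(n,q.min(0).round(0),q.max(0).round(0))
E
```

```text
base [508.7  83.5] long (np.float64(86.1), np.float64(232.8)) (np.float64(85.6), np.float64(232.6)) across (np.float64(-3.8), np.float64(126.9)) (np.float64(-3.9), np.float64(128.8)) [[580.0, 195.0], [565.0, -37.0], [454.0, 204.0], [436.0, -28.0]]
pad+stopface [506.3  35.3] long (np.float64(85.5), np.float64(99.6)) (np.float64(85.6), np.float64(103.3)) across (np.float64(-4.6), np.float64(103.6)) (np.float64(-2.6), np.float64(103.5)) [[562.0, 82.0], [554.0, -18.0], [459.0, 90.0], [451.0, -13.0]]
plate [514.5 144. ] long (np.float64(83.4), np.float64(94.3)) (np.float64(83.9), np.float64(92.8)) across (np.float64(-4.5), np.float64(100.8)) (np.float64(-5.3), np.float64(100.0)) [[570.0, 187.0], [559.0, 93.0], [469.0, 194.0], [460.0, 102.0]]
stop [array([554.2, -27.6]), array([449.6, -22. ])] (np.float64(-3.1), np.float64(104.7))
[515.1 144.6] [ 90.2 100.3] 83.37 2104
[505.4  36. ] [104.2 104.7] 85.83 1564
box [ 366. -340.   30.] [ 733.  -25. 1081.]
mug [366. -25.  30.] [ 692.  308. 1081.]
cyl [366. -25.  30.] [ 722.  227. 1081.]
```

Call:
arm_command(rows=[0,0,0,0.875,-0.96,0,0.3,0,0,0,0.875,-0.96,0,0.3,0,0,0,0.875,-0.96,0,0.3])

```text
t: 0.4
ee_pos: [282.0, -470.5, 240.8]
orientation: [-3.071, -0.639, 0.001]
ft_force: [0.7, -0.5, 0.7]
width: 67.4
grasp_force: 0.0
```

Call:
arm_command(rows=[0,0,0,0.875,-0.96,0,0.3,0,0,0,0.875,-0.96,0,0.3,0,0,0,0.875,-0.96,0,0.3])

```text
t: 0.7
ee_pos: [315.7, -373.1, 241.2]
orientation: [-3.073, -0.64, 0.001]
ft_force: [-0.4, -0.9, -0.4]
width: 57.4
grasp_force: 0.0
```

Call:
arm_command(rows=[0,0,0,0.875,-0.96,0,0.3,0,0,0,0.875,-0.96,0,0.3,0,0,0,0.875,-0.96,0,0.3])

```text
t: 1.0
ee_pos: [349.8, -275.8, 241.5]
orientation: [-3.074, -0.641, 0.001]
ft_force: [0.2, -0.2, -0.2]
width: 57.2
grasp_force: 0.0
```

Call:
arm_command(rows=[0,0,0,0.875,-0.96,0,0.3,0,0,0,0.875,-0.96,0,0.3,0,0,0,0.875,-0.96,0,0.3])

```text
t: 1.3
ee_pos: [384.3, -178.1, 241.8]
orientation: [-3.075, -0.642, -0.001]
ft_force: [-0.6, -0.9, -0.0]
width: 57.1
grasp_force: 0.0
```

Call:
arm_command(rows=[0,0,0,0.875,-0.96,0,0.3,0,0,0,0.875,-0.96,0,0.3,0,0,0,0.875,-0.96,0,0.3])

```text
t: 1.6
ee_pos: [418.8, -80.1, 241.9]
orientation: [3.075, 0.643, 0.002]
ft_force: [-0.6, -0.4, -1.0]
width: 56.9
grasp_force: 0.0
```

Call:
arm_command(rows=[0,0,0,0.875,-0.96,0,0.3,0,0,0,0.875,-0.96,0,0.3,0,0,0,0.875,-0.96,0,0.3])

```text
t: 1.9
ee_pos: [453.1, 17.9, 242.0]
orientation: [3.075, 0.641, 0.003]
ft_force: [-0.1, -0.2, -0.0]
width: 57.3
grasp_force: 0.0
```

Call:
arm_command(rows=[0,0,0,0.875,-0.96,0,0.3,0,0,0,0.875,-0.96,0,0.3,0,0,0,0.875,-0.96,0,0.3])

```text
t: 2.2
ee_pos: [487.2, 116.0, 241.9]
orientation: [-3.076, -0.64, -0.004]
ft_force: [-0.5, -0.7, 0.3]
width: 57.1
grasp_force: 0.0
```

Call:
arm_command(rows=[0,0,0,0.875,-0.96,0,0.3,0,0,0,0.875,-0.96,0,0.3,0,0,0,0.875,-0.96,0,0.3])

```text
t: 2.5
ee_pos: [521.0, 214.0, 241.7]
orientation: [-3.076, -0.639, -0.003]
ft_force: [0.9, -0.5, 0.7]
width: 57.2
grasp_force: 0.0
```

Call:
arm_command(rows=[0,0,-0.17,0,0,0,0.3,0,0,-0.17,0,0,0,0.3,0,0,-0.17,0,0,0,0.3,0,0,-0.17,0,0,0,0.3])

```text
t: 2.9
ee_pos: [518.7, 209.4, 241.3]
orientation: [2.796, 1.431, -0.002]
ft_force: [-0.4, 0.4, -0.2]
width: 57.1
grasp_force: 0.0
```

Call:
arm_command(rows=[0,0,-0.177,0,0,0,0.3,0,0,-0.177,0,0,0,0.3,0,0,-0.177,0,0,0,0.3,0,0,-0.177,0,0,0,0.3,0,0,-0.177,0,0,0,0.3])

```text
t: 3.4
ee_pos: [518.7, 209.6, 241.4]
orientation: [2.302, 2.138, -0.002]
ft_force: [-0.3, -0.8, -0.9]
width: 56.8
grasp_force: 0.0
```

```bash
cat >> h.py <<'E'
SY=np.array([.0724,.9974]);SX=np.array([.9974,-.0724]);S0=np.array([508.7,83.5])
def st():
    o=ctrl.get_obs();M=R.from_rotvec(o['orientation']).as_matrix();e=o['ee_pos']
    print('t',round(float(o['t']),2),'pos',e.round(1),'yaw',np.degrees(np.arctan2(M[1,0],M[0,0])).round(2),'tilt',M[:,2].round(3),'F',o['ft_force'].round(1),'M',o['moment'].round(2),'w',round(float(o['width']),1),'g',round(float(o['grasp_force']),1),'q6',np.degrees(o['qpos'][5]).round(1))
    r=e[:2]-S0;print('stand along',(r@SY).round(1),'lat',(r@SX).round(1));return o,M
E
python3 - <<'E'
from h import *
st()
W=world('top',np.load('pics/top0.npy'))
q=W[175:235,130:180].reshape(-1,3);q=q[(q[:,2]>30)&(q[:,2]<200)];print('mug',np.percentile(q,[2,98],0).round())
E
```

```text
t 3.4 pos [518.7 209.6 241.4] yaw 85.77 tilt [-0.001 -0.001 -1.   ] F [-0.3 -0.8 -0.9] M [-0.05 -0.11 -0.04] w 56.8 g 0.0 q6 25.1
stand along 126.5 lat 0.9
mug [[595. 208.  32.]
 [682. 299.  95.]]
```

Call:
arm_command(rows=[0,0,0,0.07,0,1,0.3,0,0,0,0.07,0,1,0.3])

```text
t: 3.6
ee_pos: [518.7, 215.9, 160.1]
orientation: [2.306, 2.134, -0.001]
ft_force: [-0.4, 0.6, -0.9]
width: 57.6
grasp_force: 0.0
```

Call:
arm_command(rows=[0,0,0,0,0,0.9,0.3,0,0,0,0,0,0.9,0.3,0,0,0,0,0,0.9,0.3])

```text
t: 3.9
ee_pos: [516.6, 215.4, 86.4]
orientation: [-2.303, -2.133, 0.011]
ft_force: [-0.3, 0.4, -0.3]
width: 57.1
grasp_force: 0.0
```

```bash
python3 - <<'E'
from h import *
st(); im,d=snap('wrist','w1'); snap('side','s1'); print(ctrl.camera_params('wrist'))
s=cv2.imread('pics/s1.png')[240:420,220:440]; cv2.imwrite('pics/s1c.png',cv2.resize(s,None,fx=3,fy=3,interpolation=cv2.INTER_CUBIC))
E
```

```text
t 3.9 pos [516.6 215.4  86.4] yaw 85.62 tilt [-0.007 -0.003 -1.   ] F [-0.3  0.4 -0.3] M [ 0.02 -0.05 -0.01] w 57.1 g 0.0 q6 25.8
stand along 132.1 lat -1.7
{'camera_matrix': array([[371.64829954,   0.        , 324.68878827],
       [  0.        , 371.64829954, 243.38142573],
       [  0.        ,   0.        ,   1.        ]]), 'tool_from_camera': array([[ 3.17713228e-05, -9.70578921e-01, -2.40783217e-01,
         6.51582888e+01],
       [ 9.99999973e-01, -2.45842488e-05,  2.31047149e-04,
         1.35837536e-01],
       [-2.30168967e-04, -2.40783217e-01,  9.70578894e-01,
        -1.42819418e+02],
       [ 0.00000000e+00,  0.00000000e+00,  0.00000000e+00,
         1.00000000e+00]])}
```

View pics/w1.png

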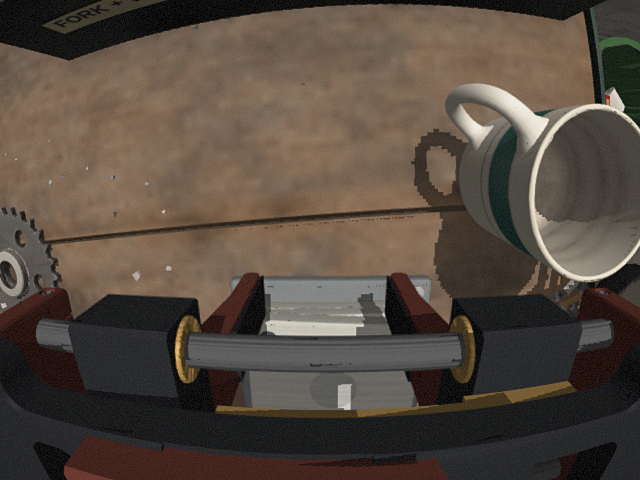

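The wrist view shows both fingers standing just clear of the plate's +y edge (edge near row 335), and the mug well clear. Settling before I lower the last bit.

Call:
arm_command(rows=[0,0,0,0,0.02,0.2,0.3,0,0,0,0,0.02,0.2,0.3,0,0,0,0,0.02,0.2,0.3])

```text
t: 4.3
ee_pos: [520.6, 217.8, 74.1]
orientation: [2.301, 2.139, 0.001]
ft_force: [0.2, -0.5, 0.2]
width: 57.2
grasp_force: 0.0
```

```bash
python3 - <<'E'
from h import *
st()
E
```

```text
t 4.3 pos [520.6 217.8  74.1] yaw 85.81 tilt [ 0.  0. -1.] F [ 0.2 -0.5  0.2] M [ 0.   -0.06  0.02] w 57.2 g 0.0 q6 25.7
stand along 134.8 lat 2.1
```

Call:
arm_command(rows=[0,0,0,0,0,0.17,0.3,0,0,0,0,0,0.17,0.3,0,0,0,0,0,0.17,0.3])

```text
t: 4.6
ee_pos: [520.0, 217.8, 59.7]
orientation: [-2.3, -2.139, 0.001]
ft_force: [-0.2, 0.1, -0.0]
width: 57.1
grasp_force: 0.0
```

Call:
arm_command(rows=[0,0,0,-0.06,0,0,0.3,0,0,0,-0.12,0,0,0.3,0,0,0,-0.18,0,0,0.3,0,0,0,-0.24,0,0,0.3])

```text
t: 5.0
ee_pos: [518.9, 198.3, 60.2]
orientation: [-2.301, -2.139, -0.0]
ft_force: [-1.0, 0.7, 1.0]
width: 57.6
grasp_force: 0.6
```

```bash
python3 - <<'E'
from h import *
st()
E
```

```text
t 5.0 pos [518.9 198.3  60.2] yaw 85.8 tilt [ 0.  0. -1.] F [-1.   0.7  1. ] M [ 0.2  0.  -0. ] w 57.6 g 0.6 q6 23.9
stand along 115.2 lat 1.8
```

Call:
arm_command(rows=[0,0,0,-0.1,0,0,0.3,0,0,0,-0.2,0,0,0.3,0,0,0,-0.3,0,0,0.3,0,0,0,-0.4,0,0,0.3,0,0,0,-0.5,0,0,0.3])

```text
t: 5.5
ee_pos: [516.1, 158.1, 60.2]
orientation: [2.301, 2.139, 0.001]
ft_force: [0.7, 1.3, 1.5]
width: 57.2
grasp_force: 0.9
```

Call:
arm_command(rows=[0,0,0,-0.1,0,0,0.3,0,0,0,-0.2,0,0,0.3,0,0,0,-0.3,0,0,0.3,0,0,0,-0.4,0,0,0.3,0,0,0,-0.5,0,0,0.3])

```text
t: 6.0
ee_pos: [512.8, 118.1, 59.9]
orientation: [-2.301, -2.139, 0.001]
ft_force: [0.2, 1.1, -0.7]
width: 56.9
grasp_force: 0.4
```

Call:
arm_command(rows=[0,0,0,-0.05,0,0,0.3,0,0,0,-0.1,0,0,0.3,0,0,0,-0.15,0,0,0.3,0,0,0,-0.2,0,0,0.3,0,0,0,-0.25,0,0,0.3])

```text
t: 6.5
ee_pos: [511.6, 98.8, 60.1]
orientation: [-2.301, -2.139, 0.0]
ft_force: [0.2, 0.5, -0.9]
width: 57.1
grasp_force: 0.4
```

```bash
python3 - <<'E'
from h import *
st()
im,d=snap('side','s2'); W=world('side',d)
cv2.imwrite('pics/s2c.png',cv2.resize(cv2.imread('pics/s2.png')[240:420,220:440],None,fx=3,fy=3,interpolation=cv2.INTER_CUBIC))
E
```

```text
t 6.5 pos [511.6  98.8  60.1] yaw 85.84 tilt [-0.  0. -1.] F [ 0.2  0.5 -0.9] M [ 0.16 -0.06 -0.01] w 57.1 g 0.4 q6 13.8
stand along 15.4 lat 1.8
```

View pics/s2c.png

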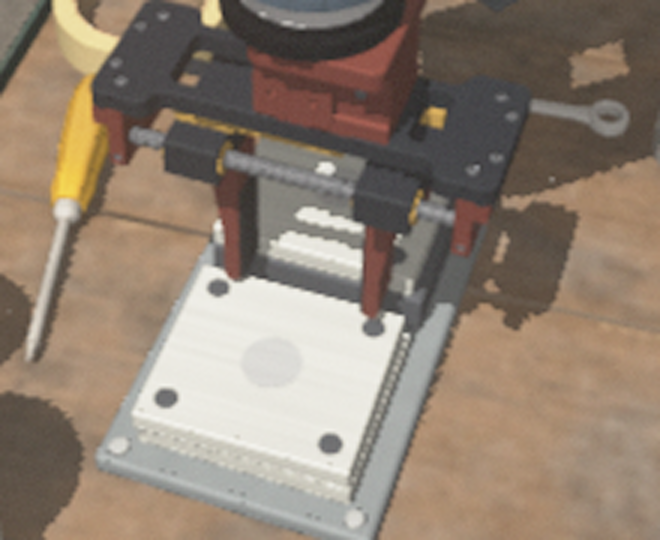

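The side crop shows the middle plate (centre about (270,362)) still on the stack, and the top plate ahead of the fingers on the pad. Pushing on in small steps to the stop.

Call:
arm_command(rows=[0,0,0,-0.04,0,0,0.3,0,0,0,-0.08,0,0,0.3,0,0,0,-0.12,0,0,0.3,0,0,0,-0.14,0,0,0.3])

```text
t: 6.95
ee_pos: [510.8, 87.5, 60.1]
orientation: [2.301, 2.139, 0.0]
ft_force: [0.8, 0.3, -1.0]
width: 57.2
grasp_force: 0.5
```

Call:
arm_command(rows=[0,0,0,-0.015,0,0,0.3,0,0,0,-0.03,0,0,0.3])

```text
t: 7.15
ee_pos: [510.6, 86.0, 60.1]
orientation: [-2.301, -2.138, -0.001]
ft_force: [-0.6, 12.4, -0.2]
width: 57.0
grasp_force: 6.2
```

```bash
python3 - <<'E'
from h import *
st()
im,d=snap('top','t2');snap('side','s3')
cv2.imwrite('pics/t2c.png',cv2.resize(cv2.imread('pics/t2.png')[225:325,170:315],None,fx=5,fy=5,interpolation=cv2.INTER_CUBIC))
E
```

```text
t 7.15 pos [510.6  86.   60.1] yaw 85.78 tilt [ 0.     0.001 -1.   ] F [-0.6 12.4 -0.2] M [2.23 0.12 0.17] w 57.0 g 6.2 q6 12.3
stand along 2.7 lat 1.8
```

Call:
arm_command(rows=[0,0,0,-0.008,0,0,0.3,0,0,0,-0.008,0,0,0.3])

```text
t: 7.45
ee_pos: [510.6, 86.1, 60.1]
orientation: [-2.301, -2.138, -0.002]
ft_force: [1.0, 10.3, -0.5]
width: 57.1
grasp_force: 5.2
```

Call:
arm_command(rows=[0,0,0,0.08,0,0,0.3,0,0,0,0.2,0,0,0.3,0,0,0,0.3,0,-0.6,0.3,0,0,0,0.6,0,-1,0.3,0,0,0,1,0,-1,0.3])

```text
t: 7.95
ee_pos: [519.0, 165.6, 144.1]
orientation: [2.3, 2.135, 0.009]
ft_force: [0.7, -0.1, -0.4]
width: 57.4
grasp_force: 0.0
```

Call:
arm_command(rows=[0,0,0,0.5,0,-0.5,0.3,0,0,0,0.5,0,-0.5,0.3])

```text
t: 8.15
ee_pos: [521.6, 208.4, 183.6]
orientation: [2.296, 2.141, 0.01]
ft_force: [-0.3, -0.3, -0.2]
width: 57.2
grasp_force: 0.0
```

```bash
python3 - <<'E'
from h import *
st()
im,d=snap('top','t3');snap('side','s4')
a=cv2.imread('pics/t3.png')[225:325,170:315];cv2.imwrite('pics/t3c.png',cv2.resize(a,None,fx=5,fy=5,interpolation=cv2.INTER_CUBIC))
W=world('top',d)
def mrect(n,u0,u1,v0,v1,z0,z1):
    m=np.zeros(d.shape,np.uint8);m[v0:v1,u0:u1]=1
    m&=((W[...,2]>z0)&(W[...,2]<z1)).astype(np.uint8)
    m=cv2.morphologyEx(m,cv2.MORPH_OPEN,np.ones((5,5),np.uint8));P=W[m>0][:,:2]
    if len(P)<50: print(n,'few');return
    r=cv2.minAreaRect(P.astype(np.float32)); q=np.array(r[0])-S0;print(n,np.round(r[0],1),np.round(r[1],1),round(r[2],2),len(P),'lat/along',(q@SX).round(1),(q@SY).round(1))
mrect('top',236,300,225,315,43.5,51); mrect('mid',170,250,225,315,31,40)
E
```

```text
t 8.15 pos [521.6 208.4 183.6] yaw 85.98 tilt [ 0.006  0.003 -1.   ] F [-0.3 -0.3 -0.2] M [-0.04 -0.15 -0.04] w 57.2 g 0.0 q6 24.6
stand along 125.5 lat 3.8
top [508.3  28.8] [ 89.6 100.1] 85.71 1792 lat/along 3.6 -54.5
mid [514.1 131.8] [115.4  99.4] 87.17 2160 lat/along 1.9 48.6
```

View pics/t3c.png

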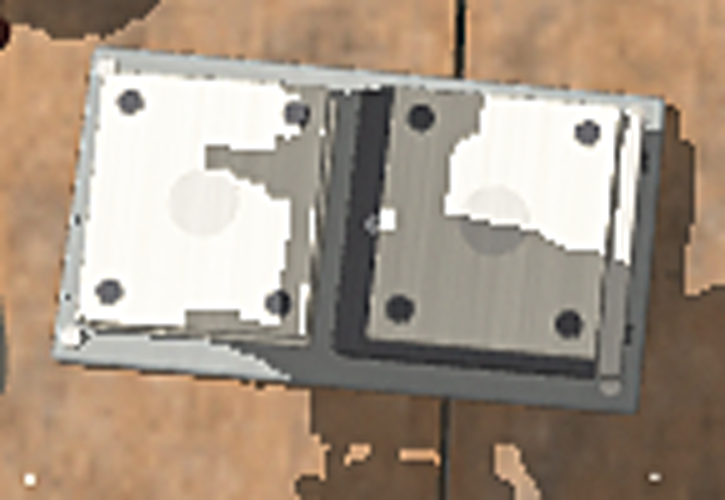

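The top crop shows the top plate on the pad, against the stop at about (618,180), square to within about 0.15°. It sits about 3.4 mm too far to +x, with the pad showing only along the lower side (row ~360). The middle plate hasn't moved. I'll nudge the plate sideways from its +x side.

Call:
arm_command(rows=[0,0,0,-1,0.45,0,-0.1,0,0,0,-1,0.45,0,-0.1,0,0,0,-1,0.45,0,-0.1])

```text
t: 8.55
ee_pos: [549.4, 117.7, 178.6]
orientation: [-2.305, -2.134, 0.004]
ft_force: [-0.0, 0.7, 0.3]
width: 40.4
grasp_force: 0.0
```

Call:
arm_command(rows=[0,0,0,-1,0.45,0,-0.1,0,0,0,-1,0.45,0,-0.1])

```text
t: 8.75
ee_pos: [578.6, 37.9, 178.7]
orientation: [-2.3, -2.139, 0.003]
ft_force: [0.9, 0.6, 0.4]
width: 39.4
grasp_force: 0.0
```

Call:
arm_command(rows=[0,0,-0.23,-0.25,0,0,-0.1,0,0,-0.23,-0.25,0,0,-0.1,0,0,-0.23,-0.25,0,0,-0.1,0,0,-0.23,-0.25,0,0,-0.1,0,0,-0.23,-0.25,0,0,-0.1])

```text
t: 9.25
ee_pos: [576.6, 19.1, 178.6]
orientation: [-1.388, -2.815, 0.002]
ft_force: [0.3, -0.1, -0.1]
width: 39.6
grasp_force: 0.0
```

Call:
arm_command(rows=[0,0,-0.23,0,0,0,-0.1,0,0,-0.23,0,0,0,-0.1,0,0,-0.23,0,0,0,-0.1,0,0,-0.23,0,0,0,-0.1,0,0,-0.23,0,0,0,-0.1])

```text
t: 9.75
ee_pos: [576.6, 19.3, 178.6]
orientation: [-0.303, -3.124, 0.001]
ft_force: [-0.6, -0.0, -0.1]
width: 39.4
grasp_force: 0.0
```

Call:
arm_command(rows=[0,0,-0.04,0,0,0,-0.1,0,0,-0.04,0,0,0,-0.1,0,0,-0.04,0,0,0,-0.1])

```text
t: 10.05
ee_pos: [577.2, 19.5, 179.2]
orientation: [-0.12, -3.137, 0.0]
ft_force: [0.3, 0.8, 1.3]
width: 39.6
grasp_force: 0.0
```

```bash
python3 - <<'E'
from h import *
st()
E
```

```text
t 10.05 pos [577.2  19.5 179.2] yaw 175.61 tilt [-0.002 -0.    -1.   ] F [0.3 0.8 1.3] M [ 0.09 -0.17 -0.09] w 39.6 g 0.0 q6 -84.9
stand along -58.9 lat 72.9
```

Call:
arm_command(rows=[0,0,0,-0.04,0.05,0.9,-0.1,0,0,0,-0.04,0.05,0.9,-0.1])

```text
t: 10.25
ee_pos: [580.1, 23.4, 105.5]
orientation: [-0.12, -3.137, 0.0]
ft_force: [-0.0, 0.4, -0.3]
width: 39.5
grasp_force: 0.0
```

Call:
arm_command(rows=[0,0,0,0,0,0.58,-0.1,0,0,0,0,0,0.58,-0.1,0,0,0,0,0,0.58,-0.1])

```text
t: 10.55
ee_pos: [580.7, 23.3, 61.3]
orientation: [-0.117, -3.137, 0.0]
ft_force: [0.9, 0.8, -0.8]
width: 39.5
grasp_force: 0.0
```

```bash
python3 - <<'E'
from h import *
st(); im,d=snap('wrist','w2')
E
```

```text
t 10.55 pos [580.7  23.3  61.3] yaw 175.73 tilt [-0.003 -0.    -1.   ] F [ 0.9  0.8 -0.8] M [ 0.05 -0.14 -0.  ] w 39.5 g 0.0 q6 -84.6
stand along -54.8 lat 76.1
```

View pics/w2.png

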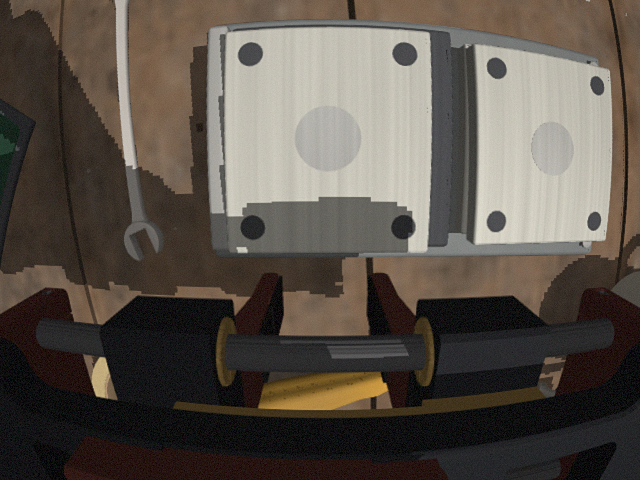

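The wrist view shows the moved plate spanning about (225,28) to (430,253) on the pad, against the stop on its left. The fingers are clear below it at about (268,290) and (378,290), and the middle plate lies at right (475–610). Next I measure from this close view and nudge.

```bash
cat >> h.py <<'E'
def wworld(d,o):
    p=ctrl.camera_params('wrist');K=p['camera_matrix'];T=p['tool_from_camera']
    v,u=np.mgrid[:480,:640]; x=(u-K[0,2])/K[0,0];y=(v-K[1,2])/K[1,1];th=np.hypot(x,y)+1e-9
    k=np.tan(th)/th*d
    P=np.stack([x*k,y*k,d],-1)@T[:3,:3].T+T[:3,3]
    return P@R.from_rotvec(o['orientation']).as_matrix().T+o['ee_pos']
def lay(P):
    q=P[...,:2]-S0;L=q@SX;A=q@SY;z=P[...,2];ok=np.ones(z.shape,bool);ok[258:]=0
    def pr(n,m):
        m=m&ok
        if m.sum()<30: print(n,m.sum());return
        r=cv2.minAreaRect(P[m][:,:2].astype(np.float32));c=np.array(r[0])-S0
        print(n,m.sum(),'z',np.median(z[m]).round(1),'lat',np.percentile(L[m],[.5,99.5]).round(1),'along',np.percentile(A[m],[.5,99.5]).round(1),'rect lat/al',(c@SX).round(1),(c@SY).round(1),np.round(r[1],1),round(r[2],2))
    pr('plate',(z>44)&(z<51)&(A<5)&(A>-103)); pr('pad',(z>32)&(z<38)&(A<2)&(A>-104)&(abs(L)<60)); pr('stop',(z>38.5)&(z<43.5)&(A<-95)&(abs(L)<60))
    pr('base',(z>8)&(z<16)); pr('mid',(z>33)&(z<40)&(A>8))
E
python3 - <<'E'
from h import *
o=ctrl.get_obs();lay(wworld(np.load('pics/w2.npy'),o))
E
```

```text
plate 45919 z 48.0 lat [-43.  55.] along [-97.7  -9.4] rect lat/al 5.8 -55.6 [ 94.8 100.1] 85.83
pad 3651 z 36.0 lat [-49.6  54.9] along [-94.8   2. ] rect lat/al 2.7 -48.6 [101.2 105.9] 85.84
stop 3730 z 41.9 lat [-48.6  55.1] along [-108.3  -99.5] rect lat/al 3.3 -104.0 [ 10.1 105.2] 85.19
base 8339 z 12.8 lat [-61.4  68.2] along [-282.1  115.4] rect lat/al -1.0 -80.6 [410.9 158.6] 80.06
mid 25838 z 37.0 lat [-44.9  53.5] along [ 16.5 106. ] rect lat/al 4.1 62.1 [ 91.6 100.6] 87.24
```

Call:
arm_command(rows=[0,0,0,0.05,0,0,-0.1,0,0,0,0.1,0,0,-0.1,0,0,0,0.13,0,0,-0.1,0,0,0,0.15,0,0,-0.1,0,0,0,0.15,0,0,-0.1])

```text
t: 11.1
ee_pos: [569.9, 24.4, 62.4]
orientation: [0.114, 3.138, 0.0]
ft_force: [0.8, 0.0, 1.1]
width: 39.4
grasp_force: 0.4
```

```bash
python3 - <<'E'
from h import *
o,M=st();im,d=snap('wrist','w3');lay(wworld(d,o))
E
```

```text
t 11.1 pos [569.9  24.4  62.4] yaw 175.82 tilt [ 0.002  0.    -1.   ] F [0.8 0.  1.1] M [ 0.08 -0.29  0.01] w 39.4 g 0.4 q6 -84.6
stand along -54.6 lat 65.4
plate 42055 z 46.8 lat [-44.7  45.6] along [-97.7  -9.4] rect lat/al 0.2 -53.6 [90.6 92. ] 85.68
pad 3752 z 34.8 lat [-50.6  49. ] along [-95.8   2. ] rect lat/al -0.6 -48.8 [101.5 100.5] 85.85
stop 3539 z 40.7 lat [-49.8  47.3] along [-108.3  -99.5] rect lat/al -1.3 -104.3 [10.3 99.3] 85.05
base 6468 z 11.7 lat [-99.2  55.8] along [-285.8  113.8] rect lat/al -10.2 -86.7 [395.2 159.1] 77.89
mid 24903 z 35.8 lat [-46.3  49.6] along [ 16.6 106. ] rect lat/al 2.3 62.2 [91.8 99.3] 87.05
```

Call:
arm_command(rows=[0,0,0,0.01,0,0.015,-0.1,0,0,0,0.02,0,0.015,-0.1,0,0,0,0.03,0,0.015,-0.1,0,0,0,0.035,0,0.015,-0.1])

```text
t: 11.55
ee_pos: [566.9, 24.6, 60.5]
orientation: [0.115, 3.139, 0.0]
ft_force: [1.6, 0.4, 1.1]
width: 39.2
grasp_force: 1.0
```

```bash
python3 - <<'E'
from h import *
o,M=st();im,d=snap('wrist','w4');lay(wworld(d,o))
E
```

```text
t 11.55 pos [566.9  24.6  60.5] yaw 175.82 tilt [ 0.  0. -1.] F [1.6 0.4 1.1] M [ 0.01 -0.47  0.01] w 39.2 g 1.0 q6 -84.5
stand along -54.6 lat 62.3
plate 42893 z 46.8 lat [-48.2  42. ] along [-97.7  -9.4] rect lat/al -3.1 -53.5 [91.  91.8] 85.96
pad 2992 z 34.7 lat [-49.9  45.6] along [-5.6  2. ] rect lat/al -2.3 -1.9 [ 7.8 96.8] 85.84
stop 3456 z 40.7 lat [-49.8  43.7] along [-108.4  -99.8] rect lat/al -3.1 -104.0 [ 9.5 94.9] 85.86
base 5879 z 11.7 lat [-102.3   51.5] along [-284.1  114.6] rect lat/al -12.7 -85.9 [393.1 157.1] 77.69
mid 24294 z 35.7 lat [-46.5  46. ] along [ 16.5 106. ] rect lat/al 0.3 62.3 [92.4 95.9] 87.31
```

Lateral alignment now looks centred within about 1 mm and square, so I'm backing off and heading for the timer.

Call:
arm_command(rows=[0,0,0,-0.1,0,0,-0.1,0,0,0,-0.2,0,0,-0.1,0,0,0,-0.2,0,-1,-0.1,0,0,0,-0.2,0,-1,-0.1])

```text
t: 12.0
ee_pos: [583.3, 23.3, 141.1]
orientation: [-0.115, -3.138, 0.0]
ft_force: [1.0, -0.1, 0.2]
width: 39.2
grasp_force: 0.0
```

Call:
arm_command(rows=[0,0,0,0.25,-0.3,-0.9,1,0,0,0,0.25,-0.88,-0.9,1,0,0,0,0.25,-0.88,-0.9,1])

```text
t: 12.3
ee_pos: [558.6, -48.0, 215.5]
orientation: [0.116, 3.135, -0.002]
ft_force: [0.4, 0.2, 0.2]
width: 60.3
grasp_force: 0.0
```

Call:
arm_command(rows=[0,0,0,0.25,-0.88,0,1,0,0,0,0.25,-0.88,0,1])

```text
t: 12.5
ee_pos: [531.7, -116.1, 212.1]
orientation: [-0.116, -3.138, 0.0]
ft_force: [-0.2, 0.3, -0.4]
width: 76.0
grasp_force: 0.0
```

Call:
arm_command(rows=[0,0,0,0.25,-0.88,0,1,0,0,0,0.25,-0.88,0,1])

```text
t: 12.7
ee_pos: [506.3, -185.1, 211.7]
orientation: [-0.117, -3.138, -0.0]
ft_force: [-0.1, -0.2, 0.3]
width: 87.2
grasp_force: 0.0
```

Call:
arm_command(rows=[0,0,0.17,0.25,-0.88,0,1,0,0,0.17,0.25,-0.88,0,1,0,0,0.17,0.25,-0.88,0,1,0,0,0.17,0.25,-0.88,0,1])

```text
t: 13.1
ee_pos: [481.9, -252.5, 211.5]
orientation: [-0.95, -2.993, -0.001]
ft_force: [0.4, -0.4, -0.9]
width: 87.7
grasp_force: 0.0
```

Call:
arm_command(rows=[0,0,0.163,0,0,0,1,0,0,0.163,0,0,0,1,0,0,0.163,0,0,0,1,0,0,0.163,0,0,0,1,0,0,0.163,0,0,0,1])

```text
t: 13.6
ee_pos: [482.4, -251.4, 211.6]
orientation: [-1.667, -2.661, -0.0]
ft_force: [0.2, 0.9, -0.7]
width: 87.7
grasp_force: 0.0
```

```bash
python3 - <<'E'
from h import *
o,M=st()
im,d=snap('top','t4');W=world('top',d)
cv2.imwrite('pics/t4c.png',cv2.resize(cv2.imread('pics/t4.png')[225:325,170:315],None,fx=5,fy=5,interpolation=cv2.INTER_CUBIC))
def mrect(n,u0,u1,v0,v1,z0,z1):
    m=np.zeros(d.shape,np.uint8);m[v0:v1,u0:u1]=1
    m&=((W[...,2]>z0)&(W[...,2]<z1)).astype(np.uint8)
    m=cv2.morphologyEx(m,cv2.MORPH_OPEN,np.ones((5,5),np.uint8));P=W[m>0][:,:2]
    r=cv2.minAreaRect(P.astype(np.float32)); q=np.array(r[0])-S0;print(n,np.round(r[0],1),np.round(r[1],1),round(r[2],2),len(P),'lat/along',(q@SX).round(1),(q@SY).round(1))
mrect('top',236,300,225,315,43.5,51); mrect('mid',170,250,225,315,32.5,40)
W0=world('top',np.load('pics/top0.npy'));q=W0[150:220,382:462].reshape(-1,3);q=q[(q[:,2]>40)&(q[:,2]<300)];print('box',np.percentile(q,[1,99],0).round())
im,d=snap('wrist','w5')
P=wworld(d,o);m=(P[...,2]>100)&(P[...,2]<120)&(np.hypot(P[...,0]-481,P[...,1]+251)<45)
q=P[m];r=cv2.minAreaRect(q[:,:2].astype(np.float32));print('wing',m.sum(),np.median(q[:,2]).round(1),r)
E
```

```text
t 13.6 pos [ 482.4 -251.4  211.6] yaw 115.85 tilt [-0.001  0.001 -1.   ] F [ 0.2  0.9 -0.7] M [-0.02 -0.1  -0.02] w 87.7 g 0.0 q6 -54.6
stand along -336.0 lat -2.0
top [504.8  29. ] [ 89.7 100.1] 85.63 1805 lat/along 0.1 -54.7
mid [514.3 132.1] [114.7 100. ] 87.03 1891 lat/along 2.1 48.8
box [[ 635. -336.   44.]
 [ 729. -203.  110.]]
wing 934 110.5 ((482.4689636230469, -250.08973693847656), (7.923352241516113, 56.55998992919922), 25.686800003051758)
```

View pics/w5.png

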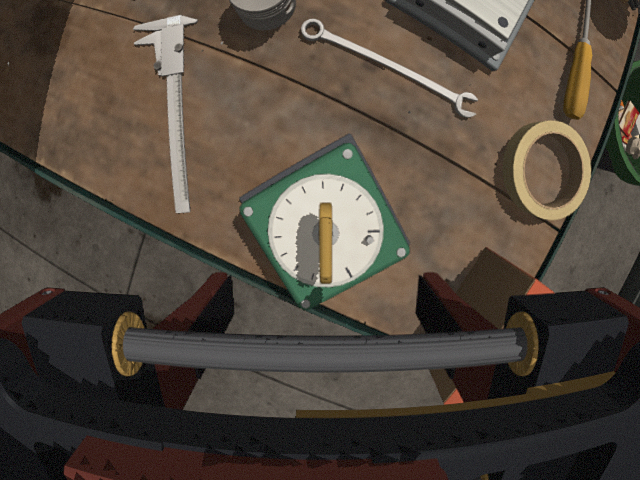

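The wrist view shows the wing upright in the image at (325,203)–(325,282), centred between the fingers, with the stop post at (369,239) and the pointer under the wing's lower end. The top-camera fit puts the plate at lateral 0.1 and square. Descending, gripping and starting to wind.

Call:
arm_command(rows=[0,0,0,0.015,0,0.9,1,0,0,0,0.015,0,0.9,1,0,0,0,0.015,0,0.9,1])

```text
t: 14.0
ee_pos: [479.8, -249.4, 137.4]
orientation: [-1.662, -2.658, 0.001]
ft_force: [-0.4, -0.2, -0.3]
width: 87.8
grasp_force: 0.0
```

Call:
arm_command(rows=[0,0,0,0,0,0.52,1,0,0,0,0,0,0.52,1,0,0,0,0,0,0.52,1])

```text
t: 14.3
ee_pos: [482.0, -250.6, 99.6]
orientation: [-1.666, -2.662, 0.0]
ft_force: [-0.6, 0.5, 0.3]
width: 87.8
grasp_force: 0.0
```

Call:
arm_command(rows=[0,0,0,0,0,0,-1,0,0,0,0,0,0,-1,0,0,0,0,0,0,-1,0,0,0,0,0,0,-1,0,0,0,0,0,0,-1])

```text
t: 14.8
ee_pos: [482.0, -250.7, 99.3]
orientation: [1.667, 2.662, 0.0]
ft_force: [1.3, -0.4, -0.0]
width: 51.2
grasp_force: 0.0
```

Call:
arm_command(rows=[0,0,0,0,0,0,-1,0,0,0,0,0,0,-1,0,0,0,0,0,0,-1,0,0,0,0,0,0,-1,0,0,0,0,0,0,-1])

```text
t: 15.3
ee_pos: [482.0, -250.6, 98.8]
orientation: [1.668, 2.662, 0.0]
ft_force: [5.8, 4.6, -1.0]
width: 11.2
grasp_force: 4.9
```

```bash
python3 - <<'E'
from h import *
st()
E
```

```text
t 15.3 pos [ 482.  -250.6   98.8] yaw 115.87 tilt [ 0.  0. -1.] F [ 5.8  4.6 -1. ] M [ 0.77 -1.38 -0.01] w 11.2 g 4.9 q6 -54.6
stand along -335.1 lat -2.4
```

Call:
arm_command(rows=[0,0,0,0,0.013,0,-1,0,0,0,0,0.013,0,-1,0,0,0,0,0.013,0,-1,0,0,0,0,0.013,0,-1])

```text
t: 15.7
ee_pos: [482.3, -250.3, 98.8]
orientation: [-1.667, -2.662, 0.001]
ft_force: [-3.2, -3.1, 1.0]
width: 8.8
grasp_force: 30.0
```

```bash
python3 - <<'E'
from h import *
st()
E
```

```text
t 15.7 pos [ 482.3 -250.3   98.8] yaw 115.9 tilt [-0.001 -0.    -1.   ] F [-3.2 -3.1  1. ] M [-0.66  0.58  0.09] w 8.8 g 30.0 q6 -54.5
stand along -334.9 lat -2.1
```

Call:
arm_command(rows=[0,0,0.044,0,0,0,-1,0,0,0.088,0,0,0,-1,0,0,0.132,0,0,0,-1,0,0,0.176,0,0,0,-1,0,0,0.22,0,0,0,-1])

```text
t: 16.2
ee_pos: [482.3, -250.3, 98.8]
orientation: [-2.476, -1.934, 0.001]
ft_force: [-4.0, -2.8, 1.6]
width: 9.1
grasp_force: 30.1
```

```bash
python3 - <<'E'
from h import *
st()
E
```

```text
t 16.2 pos [ 482.3 -250.3   98.8] yaw 75.98 tilt [-0.001 -0.    -1.   ] F [-4.  -2.8  1.6] M [-0.61  0.62  0.16] w 9.1 g 30.1 q6 -14.6
stand along -334.9 lat -2.2
```

Call:
arm_command(rows=[0,0,0.044,0,0,0,-1,0,0,0.088,0,0,0,-1,0,0,0.132,0,0,0,-1,0,0,0.176,0,0,0,-1,0,0,0.22,0,0,0,-1])

```text
t: 16.7
ee_pos: [482.3, -250.3, 98.8]
orientation: [-2.984, -0.981, 0.002]
ft_force: [-4.0, -3.9, 1.5]
width: 9.2
grasp_force: 30.1
```

Call:
arm_command(rows=[0,0,0.044,0,0,0,-1,0,0,0.088,0,0,0,-1,0,0,0.132,0,0,0,-1,0,0,0.176,0,0,0,-1,0,0,0.22,0,0,0,-1])

```text
t: 17.2
ee_pos: [482.4, -250.4, 98.8]
orientation: [3.14, -0.088, -0.001]
ft_force: [-4.3, -3.8, 1.2]
width: 8.9
grasp_force: 30.1
```

```bash
python3 - <<'E'
from h import *
st()
E
```

```text
t 17.2 pos [ 482.4 -250.4   98.8] yaw -3.21 tilt [-0.001 -0.    -1.   ] F [-4.3 -3.8  1.2] M [-0.61  0.66  0.21] w 8.9 g 30.1 q6 64.6
stand along -334.9 lat -2.1
```

Call:
arm_command(rows=[0,0,0.04,0,0,0,-1,0,0,0.08,0,0,0,-1,0,0,0.12,0,0,0,-1,0,0,0.16,0,0,0,-1,0,0,0.16,0,0,0,-1])

```text
t: 17.7
ee_pos: [482.3, -250.4, 98.8]
orientation: [3.02, -0.863, -0.001]
ft_force: [-4.1, -2.7, 1.2]
width: 9.5
grasp_force: 30.0
```

Call:
arm_command(rows=[0,0,0,0,0,0,1,0,0,0,0,0,0,1,0,0,0,0,0,0,1,0,0,0,0,0,0,1,0,0,0,0,0,0,1])

```text
t: 18.2
ee_pos: [483.0, -250.1, 98.9]
orientation: [-3.022, 0.858, -0.0]
ft_force: [-0.5, 1.6, 1.0]
width: 45.7
grasp_force: 0.0
```

Call:
arm_command(rows=[0,0,0,0,0,0,1,0,0,0,0,0,0,1,0,0,0,0,0,0,1,0,0,0,0,0,0,1,0,0,0,0,0,0,1])

```text
t: 18.7
ee_pos: [482.8, -250.1, 98.9]
orientation: [-3.022, 0.859, 0.0]
ft_force: [0.5, 0.2, -0.0]
width: 85.0
grasp_force: 0.0
```

```bash
python3 - <<'E'
from h import *
st()
E
```

```text
t 18.7 pos [ 482.8 -250.1   98.9] yaw -31.72 tilt [ 0.  0. -1.] F [ 0.5  0.2 -0. ] M [ 0.01  0.02 -0.  ] w 85.0 g 0.0 q6 93.1
stand along -334.6 lat -1.6
```

Call:
arm_command(rows=[0,0,-0.22,0,0,0,1,0,0,-0.22,0,0,0,1,0,0,-0.22,0,0,0,1,0,0,-0.22,0,0,0,1,0,0,-0.22,0,0,0,1])

```text
t: 19.2
ee_pos: [482.8, -250.2, 98.9]
orientation: [-3.134, -0.224, -0.0]
ft_force: [0.2, -0.5, 0.3]
width: 87.9
grasp_force: 0.0
```

Call:
arm_command(rows=[0,0,-0.22,0,0,0,1,0,0,-0.22,0,0,0,1,0,0,-0.22,0,0,0,1,0,0,-0.22,0,0,0,1,0,0,-0.22,0,0,0,1])

```text
t: 19.7
ee_pos: [482.8, -250.1, 98.9]
orientation: [-2.872, -1.273, -0.0]
ft_force: [-0.8, 0.4, -0.1]
width: 87.7
grasp_force: 0.0
```

Call:
arm_command(rows=[0,0,-0.22,0,0,0,1,0,0,-0.22,0,0,0,1,0,0,-0.22,0,0,0,1,0,0,-0.22,0,0,0,1,0,0,-0.22,0,0,0,1])

```text
t: 20.2
ee_pos: [482.8, -250.1, 98.9]
orientation: [2.271, 2.17, 0.0]
ft_force: [0.3, 0.5, -0.2]
width: 87.7
grasp_force: 0.0
```

Call:
arm_command(rows=[0,0,-0.22,0,0,0,1,0,0,-0.22,0,0,0,1,0,0,-0.22,0,0,0,1,0,0,-0.22,0,0,0,1,0,0,-0.22,0,0,0,1])

```text
t: 20.7
ee_pos: [482.8, -250.2, 98.9]
orientation: [1.402, 2.811, -0.0]
ft_force: [-0.7, 1.0, -0.3]
width: 87.6
grasp_force: 0.0
```

Call:
arm_command(rows=[0,0,-0.12,0,0,0,1,0,0,-0.12,0,0,0,1,0,0,-0.12,0,0,0,1,0,0,-0.12,0,0,0,1,0,0,-0.12,0,0,0,1])

```text
t: 21.2
ee_pos: [482.8, -250.1, 98.9]
orientation: [-0.862, -3.021, -0.0]
ft_force: [-0.1, -0.2, -1.3]
width: 88.0
grasp_force: 0.0
```

```bash
python3 - <<'E'
from h import *
o,M=st();im,d=snap('wrist','w6')
P=wworld(d,o);m=(P[...,2]>100)&(P[...,2]<118)&(np.hypot(P[...,0]-482,P[...,1]+250.4)<38)
q=P[m];print('wing',m.sum());
if m.sum()>20: print(cv2.minAreaRect(q[:,:2].astype(np.float32)))
E
```

```text
t 21.2 pos [ 482.8 -250.1   98.9] yaw 148.15 tilt [ 0.  0. -1.] F [-0.1 -0.2 -1.3] M [-0.02 -0.17  0.02] w 88.0 g 0.0 q6 -86.8
stand along -334.6 lat -1.6
wing 2004
((472.52862548828125, -244.61318969726562), (8.712845802307129, 35.56269836425781), 58.49812698364258)
```

Call:
arm_command(rows=[0,0,0,0.004,-0.008,0,-1,0,0,0,0.004,-0.008,0,-1,0,0,0,0.004,-0.008,0,-1,0,0,0,0.004,-0.008,0,-1,0,0,0,0.004,-0.008,0,-1])

```text
t: 21.75
ee_pos: [482.2, -250.5, 98.9]
orientation: [-0.859, -3.022, 0.0]
ft_force: [-0.2, -0.6, 0.1]
width: 51.5
grasp_force: 0.0
```

Call:
arm_command(rows=[0,0,0,0,0,0,-1,0,0,0,0,0,0,-1,0,0,0,0,0,0,-1,0,0,0,0,0,0,-1,0,0,0,0,0,0,-1])

```text
t: 22.25
ee_pos: [482.2, -250.5, 98.9]
orientation: [-0.859, -3.022, -0.0]
ft_force: [0.8, 2.3, -0.4]
width: 11.4
grasp_force: 5.0
```

Call:
arm_command(rows=[0,0,0,0,0,0,-1,0,0,0,0,0,0,-1,0,0,0,0,0,0,-1])

```text
t: 22.55
ee_pos: [482.3, -250.4, 98.9]
orientation: [0.858, 3.022, 0.0]
ft_force: [1.9, 0.9, 0.4]
width: 9.1
grasp_force: 30.0
```

Call:
arm_command(rows=[0,0,0.044,0,0,0,-1,0,0,0.088,0,0,0,-1,0,0,0.132,0,0,0,-1,0,0,0.176,0,0,0,-1,0,0,0.22,0,0,0,-1])

```text
t: 23.05
ee_pos: [482.3, -250.5, 98.9]
orientation: [1.838, 2.548, -0.0]
ft_force: [0.1, 0.9, -1.2]
width: 9.2
grasp_force: 30.1
```

```bash
python3 - <<'E'
from h import *
st()
E
```

```text
t 23.05 pos [ 482.3 -250.5   98.9] yaw 108.38 tilt [ 0. -0. -1.] F [ 0.1  0.9 -1.2] M [ 0.19 -0.24  0.21] w 9.2 g 30.1 q6 -47.1
stand along -335.0 lat -2.2
```

Call:
arm_command(rows=[0,0,0.044,0,0,0,-1,0,0,0.088,0,0,0,-1,0,0,0.132,0,0,0,-1,0,0,0.176,0,0,0,-1,0,0,0.2,0,0,0,-1])

```text
t: 23.55
ee_pos: [482.2, -250.5, 98.9]
orientation: [-2.535, -1.856, 0.0]
ft_force: [0.5, 0.6, 0.1]
width: 9.3
grasp_force: 30.1
```

```bash
python3 - <<'E'
from h import *
st()
E
```

```text
t 23.55 pos [ 482.2 -250.5   98.9] yaw 72.43 tilt [-0. -0. -1.] F [0.5 0.6 0.1] M [ 0.15 -0.06  0.2 ] w 9.3 g 30.1 q6 -11.1
stand along -335.0 lat -2.2
```

Call:
arm_command(rows=[0,0,0.025,0,0,0,-1,0,0,0.05,0,0,0,-1,0,0,0.075,0,0,0,-1,0,0,0.1,0,0,0,-1,0,0,0.1,0,0,0,-1])

```text
t: 24.05
ee_pos: [482.2, -250.5, 98.9]
orientation: [-2.791, -1.442, 0.0]
ft_force: [-0.9, 1.2, 0.1]
width: 9.2
grasp_force: 30.0
```

```bash
python3 - <<'E'
from h import *
st()
E
```

```text
t 24.05 pos [ 482.2 -250.5   98.9] yaw 54.66 tilt [-0.  0. -1.] F [-0.9  1.2  0.1] M [ 0.1  -0.09  0.14] w 9.2 g 30.0 q6 6.6
stand along -335.0 lat -2.3
```

Call:
arm_command(rows=[0,0,0.02,0,0,0,-1,0,0,0.04,0,0,0,-1,0,0,0.06,0,0,0,-1,0,0,0.06,0,0,0,-1])

```text
t: 24.45
ee_pos: [482.2, -250.5, 98.9]
orientation: [-2.913, -1.176, 0.0]
ft_force: [0.5, 2.2, -0.0]
width: 9.0
grasp_force: 30.1
```

```bash
python3 - <<'E'
from h import *
st()
E
```

```text
t 24.45 pos [ 482.2 -250.5   98.9] yaw 43.97 tilt [-0.  0. -1.] F [ 0.5  2.2 -0. ] M [ 0.15 -0.14  0.19] w 9.0 g 30.1 q6 17.3
stand along -335.0 lat -2.2
```

Call:
arm_command(rows=[0,0,0.02,0,0,0,-1,0,0,0.03,0,0,0,-1,0,0,0.03,0,0,0,-1])

```text
t: 24.75
ee_pos: [482.2, -250.5, 98.9]
orientation: [-2.965, -1.039, 0.0]
ft_force: [0.4, 1.2, 0.2]
width: 9.3
grasp_force: 30.1
```

```bash
python3 - <<'E'
from h import *
st()
E
```

```text
t 24.75 pos [ 482.2 -250.5   98.9] yaw 38.63 tilt [-0.  0. -1.] F [0.4 1.2 0.2] M [ 0.17 -0.05  0.19] w 9.3 g 30.1 q6 22.7
stand along -335.0 lat -2.2
```

Call:
arm_command(rows=[0,0,0.015,0,0,0,-1,0,0,0.03,0,0,0,-1,0,0,0.03,0,0,0,-1])

```text
t: 25.05
ee_pos: [482.2, -250.5, 98.9]
orientation: [-3.011, -0.898, 0.0]
ft_force: [0.8, 1.2, 0.2]
width: 9.2
grasp_force: 30.1
```

```bash
python3 - <<'E'
from h import *
st()
E
```

```text
t 25.05 pos [ 482.2 -250.5   98.9] yaw 33.21 tilt [-0.  0. -1.] F [0.8 1.2 0.2] M [ 0.18 -0.03  0.15] w 9.2 g 30.1 q6 28.1
stand along -335.0 lat -2.3
```

Call:
arm_command(rows=[0,0,0.01,0,0,0,-1,0,0,0.02,0,0,0,-1,0,0,0.02,0,0,0,-1])

```text
t: 25.35
ee_pos: [482.2, -250.5, 98.9]
orientation: [-3.037, -0.803, 0.0]
ft_force: [1.1, 1.2, 0.4]
width: 9.6
grasp_force: 30.1
```

```bash
python3 - <<'E'
from h import *
st()
E
```

```text
t 25.35 pos [ 482.2 -250.5   98.9] yaw 29.63 tilt [-0.  0. -1.] F [1.1 1.2 0.4] M [ 0.17 -0.06  0.16] w 9.6 g 30.1 q6 31.7
stand along -335.0 lat -2.2
```

```bash
python3 - <<'E'
from h import *
o,M=st();im,d=snap('wrist','w7')
P=wworld(d,o);m=(P[...,2]>104)&(P[...,2]<116)&(np.hypot(P[...,0]-482.2,P[...,1]+250.5)<36)
q=P[m];print('wing',m.sum(),cv2.minAreaRect(q[:,:2].astype(np.float32)))
T=(q-o['ee_pos'])@M;print(np.percentile(T,[1,50,99],0).round(1)); x=T[:,0];s=x>15
if s.sum()>20: print('slope deg',np.degrees(np.polyfit(x[s],T[s,1],1)[0]),s.sum())
E
```

```text
t 25.35 pos [ 482.2 -250.5   98.9] yaw 29.63 tilt [-0.  0. -1.] F [1.1 1.2 0.4] M [ 0.17 -0.06  0.16] w 9.6 g 30.1 q6 31.7
stand along -335.0 lat -2.2
wing 2352 ((490.95928955078125, -245.3269805908203), (30.214679718017578, 24.727497100830078), 65.49589538574219)
[[ -4.3 -12.3 -16.5]
 [ 11.4  -0.1 -11.5]
 [ 26.4  12.7  -5.4]]
slope deg -0.9384955843713784 775
```

Call:
arm_command(rows=[0,0,0.01,0,0,0,-1,0,0,0.02,0,0,0,-1,0,0,0.02,0,0,0,-1])

```text
t: 25.7
ee_pos: [482.2, -250.5, 98.9]
orientation: [-3.061, -0.706, 0.0]
ft_force: [0.6, 2.2, 0.4]
width: 9.1
grasp_force: 30.1
```

```bash
python3 - <<'E'
from h import *
o,M=st();im,d=snap('wrist','w8')
P=wworld(d,o);m=(P[...,2]>104)&(P[...,2]<116)&(np.hypot(P[...,0]-482.2,P[...,1]+250.5)<36)
q=P[m];print('wing',m.sum(),cv2.minAreaRect(q[:,:2].astype(np.float32)))
E
```

```text
t 25.7 pos [ 482.2 -250.5   98.9] yaw 25.99 tilt [-0.  0. -1.] F [0.6 2.2 0.4] M [ 0.26 -0.05  0.23] w 9.1 g 30.1 q6 35.3
stand along -335.0 lat -2.3
wing 2344 ((491.4281005859375, -245.71292114257812), (30.878467559814453, 24.842029571533203), 60.69641876220703)
```

Call:
arm_command(rows=[0,0,0.01,0,0,0,-1,0,0,0.02,0,0,0,-1,0,0,0.02,0,0,0,-1])

```text
t: 26.05
ee_pos: [482.2, -250.5, 98.9]
orientation: [-3.082, -0.61, 0.0]
ft_force: [0.0, 1.2, 1.2]
width: 9.9
grasp_force: 30.4
```

```bash
python3 - <<'E'
from h import *
st()
E
```

```text
t 26.05 pos [ 482.2 -250.5   98.9] yaw 22.39 tilt [-0.  0. -1.] F [0.  1.2 1.2] M [ 0.35 -0.02  0.31] w 9.9 g 30.4 q6 38.9
stand along -335.0 lat -2.3
```

Call:
arm_command(rows=[0,0,0.01,0,0,0,-1,0,0,0.015,0,0,0,-1,0,0,0.015,0,0,0,-1])

```text
t: 26.35
ee_pos: [482.1, -250.5, 98.9]
orientation: [-3.095, -0.537, 0.0]
ft_force: [-0.2, 1.7, 1.6]
width: 10.0
grasp_force: 31.0
```

```bash
python3 - <<'E'
from h import *
o,M=st();im,d=snap('wrist','w9')
P=wworld(d,o);T=(P-o['ee_pos'])@M
m=(P[...,2]>104)&(P[...,2]<116)&(T[...,0]>15)&(T[...,0]<27)&(abs(T[...,1])<7.5)
q=T[m];print('slope',np.degrees(np.polyfit(q[:,0],q[:,1],1)[0]),m.sum(),q.mean(0))
E
```

```text
t 26.35 pos [ 482.1 -250.5   98.9] yaw 19.67 tilt [-0.  0. -1.] F [-0.2  1.7  1.6] M [0.25 0.01 0.47] w 10.0 g 31.0 q6 41.6
stand along -335.0 lat -2.3
slope -2.5086605294331057 794 [20.98747056 -1.52396182 -9.75200524]
```

The moment has risen from about 0.2 to 0.47 N m and the blade is twisting in the pads, so the pointer is on the stop. Releasing and lifting clear.

Call:
arm_command(rows=[0,0,0,0,0,0,1,0,0,0,0,0,0,1,0,0,0,0,0,0,1,0,0,0,0,0,0,1,0,0,0,0,0,0,1])

```text
t: 26.9
ee_pos: [482.2, -250.6, 98.9]
orientation: [3.096, 0.534, 0.0]
ft_force: [-0.7, 0.5, -0.2]
width: 46.9
grasp_force: 0.0
```

Call:
arm_command(rows=[0,0,0,0,0,0,1,0,0,0,0,0,0,1,0,0,0,0,0,0,1,0,0,0,0,0,0,1,0,0,0,0,0,0,1])

```text
t: 27.4
ee_pos: [482.2, -250.5, 98.9]
orientation: [-3.096, -0.534, -0.0]
ft_force: [0.1, 0.6, 0.3]
width: 85.7
grasp_force: 0.0
```

Call:
arm_command(rows=[0,0,0,0,0,-0.5,1,0,0,0,0,0,-1,1,0,0,0,0,0,-1,1])

```text
t: 27.7
ee_pos: [485.0, -252.0, 183.6]
orientation: [3.09, 0.533, 0.011]
ft_force: [0.3, 0.4, -0.2]
width: 87.9
grasp_force: 0.0
```

Call:
arm_command(rows=[0,0,0,0,0,-0.6,1,0,0,0,0,0,-0.6,1,0,0,0,0,0,-0.6,1])

```text
t: 28.0
ee_pos: [482.5, -250.7, 227.3]
orientation: [3.095, 0.534, 0.002]
ft_force: [-0.3, 0.5, 0.1]
width: 87.8
grasp_force: 0.0
```

```bash
python3 - <<'E'
from h import *
o,M=st();im,d=snap('wrist','w10')
P=wworld(d,o);m=(P[...,2]>100)&(P[...,2]<118)&(np.hypot(P[...,0]-482,P[...,1]+250.5)<45)
print('wing',cv2.minAreaRect(P[m][:,:2].astype(np.float32)))
a=cv2.imread('pics/w10.png')[160:310,230:430];a=cv2.resize(a,None,fx=3,fy=3,interpolation=cv2.INTER_CUBIC)
im,d=snap('top','t10');W=world('top',d)
b=cv2.resize(cv2.imread('pics/t10.png')[230:320,170:320],(600,360),interpolation=cv2.INTER_CUBIC)
c=np.zeros((max(a.shape[0],0)//1,0,3),np.uint8)
out=np.zeros((600,800,3),np.uint8)
a=cv2.resize(a,(400,300));b=cv2.resize(b,(400,240))
s=cv2.resize(snap('side','s10')[0][150:250,330:440,::-1],(330,300),interpolation=cv2.INTER_CUBIC)
out[:300,:400]=a;out[:240,400:]=b;out[300:600,:330]=s
s2=cv2.resize(cv2.imread('pics/s10.png')[250:420,240:400],(320,340),interpolation=cv2.INTER_CUBIC);out[250:590,420:740]=s2
cv2.imwrite('pics/final.png',out)
def mrect(n,u0,u1,v0,v1,z0,z1):
    m=np.zeros(d.shape,np.uint8);m[v0:v1,u0:u1]=1
    m&=((W[...,2]>z0)&(W[...,2]<z1)).astype(np.uint8)
    m=cv2.morphologyEx(m,cv2.MORPH_OPEN,np.ones((5,5),np.uint8));P=W[m>0][:,:2]
    r=cv2.minAreaRect(P.astype(np.float32)); q=np.array(r[0])-S0;print(n,np.round(r[0],1),np.round(r[1],1),round(r[2],2),'lat/along',(q@SX).round(1),(q@SY).round(1))
mrect('top',236,300,225,315,43.5,51)
E
```

```text
t 28.0 pos [ 482.5 -250.7  227.3] yaw 19.59 tilt [ 0.002 -0.001 -1.   ] F [-0.3  0.5  0.1] M [ 0.02 -0.    0.01] w 87.8 g 0.0 q6 41.7
stand along -335.2 lat -1.9
wing ((482.7238464355469, -250.33067321777344), (57.63881301879883, 9.488736152648926), 26.551355361938477)
top [504.9  29.2] [89.6 99.8] 86.38 lat/along 0.1 -54.5
```

View pics/final.png

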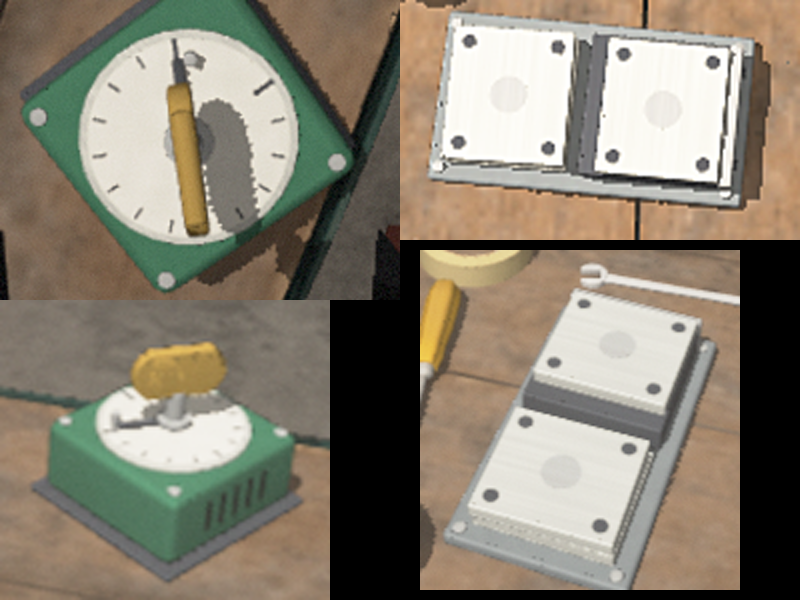

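The final views show the pointer lying against the post at about (183,60) with the wing free. The moved plate is flush against the stop at about (730,110), centred and square, and the other two plates, spanner and tape are unmoved. Handing in.

```bash
python3 -c "
from workcell import ctrl
print(ctrl.close_job())"
```

```text
the job is handed in; nothing more can be done
None
```

The job is handed in at about 28 s of the 72 s limit: the top plate lies square against the end stop, centred on the pad to within about 1 mm, and the timer key is wound in two part-turns until its pointer rests on the stop post, then released.

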